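# Poke a stuck tube adapter out of a centrifuge bucket

## Task

The plastic tube adapter is stuck inside the steel centrifuge bucket. Pick the bucket up, find the ejector post by feel with the hole in the bucket's underside and press the bucket down until it sits fully home on the stand's plate and the post has poked the adapter up, never leaning on the stand with more than 50 N. Leave the bucket there, lift the adapter out and stand it upright in the grey tray, without disturbing the bottle, beaker or jar.

Things in the scene. Friction and masses are not known exactly. Their poses are not given: they have to be found in the camera images.
- bucket_mid (a point): Steel round centrifuge bucket, upright, open at the top: 52 mm outer diameter, 62 mm high, 300 g. Point: on its axis, 31 mm above its underside; z is up its axis. Two pivot pins of 10 mm diameter stick out 6 mm on its +y and -y sides, 19 mm above this point, so grip the smooth wall along the bucket's own x. A grip of 60 N keeps it from slipping while it is pressed down.
- bucket_rim (a point): Centre of the bucket's open top rim. Grip the wall near the rim (about 12 mm below it), with at least 30 mm free above the rim between the fingers: the adapter comes up there by 24 mm.
- bucket_hole (a point): Centre of the access hole in the bucket's underside, on its axis: 15 mm diameter through the 8 mm thick floor, seen only from below.
- adapter_mid (a point): White plastic tube adapter: a round plug 38 mm in diameter, 52 mm high, 60 g, four dark wells on top. Point: on its axis, 26 mm above its underside. Starts on the bucket's floor, top 2 mm below the rim, so it cannot be gripped. Spring plungers in the wall hold it (10 to 20 N to push up, more with the post off-centre) until it has risen about 16 mm; pulled sooner it takes the bucket along. Fully poked up: risen 26 mm.
- stand: Ejector stand fixed to the bench: square aluminium plate 100 x 100 mm, 10 mm thick, with an upright steel post. The origin is the centre of the plate's underside, x and y run along its sides. With the bucket fully home, its underside lies on the plate and the post has gone 8 mm through its floor and 26 mm farther.
- stand_top (a point): Centre of the plate's upper face, 10 mm above the bench. The steel post (12 mm diameter, tip edge bevelled by 1.5 mm, 34 mm tall above the plate) does not stand here but on a flush dark swivel disc, 7 mm off this point in a direction that differs each time and is not measured. The disc is too stiff to be turned by ordinary side forces.
- tray_in (a point): Low open grey plastic tray fixed to the bench, 130 x 130 mm outside, 18 mm high, walls and floor 4 mm thick. This point is the centre of the upper face of its floor; x and y run along its sides.
- bottle: Bystander: clear reagent bottle with a blue cap, 60 mm diameter, 130 mm high. Origin at the centre of its underside.
- beaker: Bystander: open glass beaker, 68 mm diameter, 75 mm high. Origin at the centre of its underside.
- jar: Bystander: white plastic jar, 60 mm diameter, 70 mm high. Origin at the centre of its underside.
Things that resemble listed ones, but are neither listed nor needed, are in the scene too. Leave any turquoise or yellow look-alike of the part that bears tray_in alone.

How it is judged (in metres and radians):
On the way:
1. the bucket is fully home on the plate and the post has poked the adapter up (horizontal distance between bucket_mid and stand below 0.014 m and z of bucket_mid in the frame of stand below 0.045 m and angle between bucket_mid's own z axis and vertical below 0.1 rad and z of adapter_mid in the frame of bucket_mid above 0.023 m), for 0.2 s.
At the end, for the whole second after the job is handed in: The bucket rests upright on the plate over the post (underside within 4 mm of the plate, axis within 14 mm of the plate's centre, tilt under 0.1 rad), and the adapter stands upright (tilt under 0.1 rad) and still on the tray's floor, within the tray (horizontal distance between bucket_mid and stand below 0.014 m and z of bucket_mid in the frame of stand below 0.045 m and angle between each of bucket_mid, adapter_mid's own z axis and vertical below 0.1 rad and x of adapter_mid in the frame of tray_in between -0.055 and 0.055 m and y of adapter_mid in the frame of tray_in between -0.055 and 0.055 m and z of adapter_mid in the frame of tray_in between 0.022 and 0.029 m and linear speed of each of adapter, bucket below 0.02 m/s); the robot touches nothing.
It fails at once if more than 50 N between the bucket and the stand or its post (contact force between bucket and stand above 50 N).
It fails at once if the bottle is shoved or tipped (distance of bottle from where it was at the start of the episode above 0.03 m or angle between bottle's own z axis and vertical above 0.4 rad).
It fails at once if the beaker is shoved or tipped (distance of beaker from where it was at the start of the episode above 0.03 m or angle between beaker's own z axis and vertical above 0.4 rad).
It fails at once if the jar is shoved or tipped (distance of jar from where it was at the start of the episode above 0.03 m or angle between jar's own z axis and vertical above 0.4 rad).
It also fails if it takes over 72 s, if anything falls off the work surface, if the arm or the gripper's body presses on something with over 40 N, if the wrist force passes 120 N, or if a joint passes its speed limit or range.

## Robot

A 6-joint arm with a two-finger parallel gripper is mounted at the origin on the work surface. World frame = base frame: x ahead of the robot, y to its left, z up, the work surface at z = 0. Lengths are in mm, angles in rad, forces in N, time in s.
With the tool pointing down it reaches from about 350 to 775 mm from the base axis. Payload 7.3 kg.
Tool frame: the origin (TCP) lies at the very end of the fingers, on their centre line; the grasp point (between the pads) lies 19 mm behind it; x points along the fingers, z is the direction in which the jaws open and shut, and the axes are right-handed (so a half turn about x gives the same grasp; the last joint's range is limited). The gripper opens to 92 mm and grips with 3 to 60 N. Pads are 19 mm wide; open, the fingers measure 130 mm over their backs; the gripper's body (75 mm by 190 mm) begins 47 mm behind the grasp point.
Start: joints at [-1.367, 0.342, 1.524, -0, 1.275, -0.146], TCP at [179.946, -493.218, 226.741] pointing down, gripper open.
Joint ranges: [-2.53, 2.53], [-0.77, 2.02], [0.04, 2.7], [-1, 4.14], [0.28, 2.66], [-3.11, 3.11]. Speed limits (rad/s): [2.57, 2.57, 3.14, 3.14, 3.14, 3.14].

## Interface

Orientations are given as [roll, pitch, yaw] about the fixed x, y, z axes, in that order (R = Rz(yaw) Ry(pitch) Rx(roll)).
In Python, from plant import * gives the robot as it stands.
- The arm moves only by the tool carry_out, never from a script. Its argument "rows" is a list of rows, each a list of 4 numbers: the shift along the world's x, y, z in mm, then the turn about the world's z in degrees. In form: [[x, y, z, twist], ...]. A call has 1 to 20 rows; each row is the pose to reach, as a shift and turn from the pose measured when the call began; what a row does not reach only later rows make up. A row lasts 1/12 s, in which the tool goes at most 41.7 mm and 7.16 degrees, less where a joint would pass 70% of its speed; a pose out of reach is approached as far as the arm can. A call with a gripper value outside its range is refused whole. "hand" is the finger opening in mm, from 0 to 91.8, set as the call begins (left out, the last holds). The fingers move at their own pace and stop on an object; the grip force is fixed at half the most. Time passes only in rows, so rows that repeat a pose let the fingers close. It gives the time, the measured TCP pose, the force and the opening at its end, in the units of the state.
- get_obs(): the state, without advancing time (a new reading comes with each control period).
- capture(name): name is "scene" or "side" or "wrist"; returns the picture (420x560x3 uint8, red, green, blue); there is no depth.
- camera_info(name): a dict with "camera_matrix" (3x3 intrinsics, pixels), "pose" (4x4, takes a point from camera to world coordinates); the wrist camera has in their place "mount" (4x4, takes a point from camera to tool coordinates, whose origin is the TCP and whose axes are the tool frame's). Camera axes: x right, y down, z forward; pixel columns grow to the right and rows downward; lengths in mm; the calibration is good to about 2 mm. A picture is of the moment at which its call begins: read the wrist's pose just before it. camera_info takes no time and is no camera call.
- close_job(): hands the job in, once; it reports no verdict.
The state is a dict: "time": time; "joint_positions": joint angles; "dq": joint speeds; "tau": joint torques, N m; "tool_pos": TCP position; "tcp_rot": TCP orientation; "contact_force": force on the tool from outside, world axes, zero at the start; "moment": the same for the moment, N m; "grip_width": finger opening in mm.
Only numpy, scipy, OpenCV 4.12 (cv2) and the standard library are available. Lean on these libraries where they do the work, as an engineer would, in place of code of your own. Each camera call takes 0.05 s, during which the arm holds its last target. There are 200 camera calls.

## Working session

There is one attempt and no reset: what is moved stays moved. The work goes in short steps, Python scripts to look and compute and a tool call to move; the robot and the scene stay as the last step left them, time stands still between calls to the robot, and variables do not carry over. Pictures are saved under pics/ and viewed, about 8 in all and at most 12, crops included, and the job is handed in when it is done.

Besides the shell and the picture viewer there is one more tool, called by a JSON object that holds its "fn" and its "kwargs". carry_out: Moves the arm, as the interface text tells. Its arguments: {"type":"object","properties":{"rows":{"type":"array"},"hand":{"type":"number"}},"required":["rows"]}

```bash
ls; mkdir -p pics
python3 - <<'E'
from plant import *
import cv2,numpy as np
print(get_obs())
for n in("scene","side","wrist"):
    im=capture(n); cv2.imwrite(f"pics/{n}0.png",im[:,:,::-1]); print(n,camera_info(n))
E
```

```text
pics
{'time': 0.0, 'joint_positions': array([-1.36700938e+00,  3.42708903e-01,  1.52501719e+00, -1.47448123e-05,
        1.27540427e+00, -1.45959116e-01]), 'dq': array([ 0.00013363,  0.00236534, -0.00089127,  0.00016097, -0.00368565,
        0.00199159]), 'tau': array([-4.17937583e-03, -4.31251431e+01, -2.44222945e+01,  7.14008510e-02,
        5.59939002e-02, -9.72220278e-05]), 'tool_pos': array([ 179.84903475, -492.79699932,  226.05208137]), 'tcp_rot': array([3.00480251, 1.56925856, 1.78375655]), 'contact_force': array([-0.19536493, -0.26345057,  0.77062545]), 'moment': array([ 0.02813735, -0.01517023,  0.0294866 ]), 'grip_width': 91.42330677143352}
scene {'camera_matrix': array([[542.41740994,   0.        , 282.35204373],
       [  0.        , 542.41740994, 211.44875934],
       [  0.        ,   0.        ,   1.        ]]), 'pose': array([[ 7.83458426e-01,  4.88508351e-01, -3.84125612e-01,
         1.05002742e+03],
       [ 6.21271251e-01, -6.01112056e-01,  5.02679152e-01,
        -6.39613681e+02],
       [ 1.46604272e-02, -6.32474416e-01, -7.74442499e-01,
         1.06394001e+03],
[... 445 characters left out ...]
      [ 1.20218586e-02, -7.58633635e-01, -6.51406542e-01,
         6.30336297e+02],
       [ 0.00000000e+00,  0.00000000e+00,  0.00000000e+00,
         1.00000000e+00]])}
wrist {'camera_matrix': array([[357.94136604,   0.        , 278.26814594],
       [  0.        , 357.94136604, 214.65026008],
       [  0.        ,   0.        ,   1.        ]]), 'mount': array([[-3.29103534e-05, -2.45365864e-01,  9.69430550e-01,
        -1.57843555e+02],
       [ 8.93160951e-05, -9.69430548e-01, -2.45365861e-01,
         6.45870734e+01],
       [ 9.99999995e-01,  7.85106740e-05,  5.38194228e-05,
         8.59131188e-01],
       [ 0.00000000e+00,  0.00000000e+00,  0.00000000e+00,
         1.00000000e+00]])}
```

View pics/scene0.png

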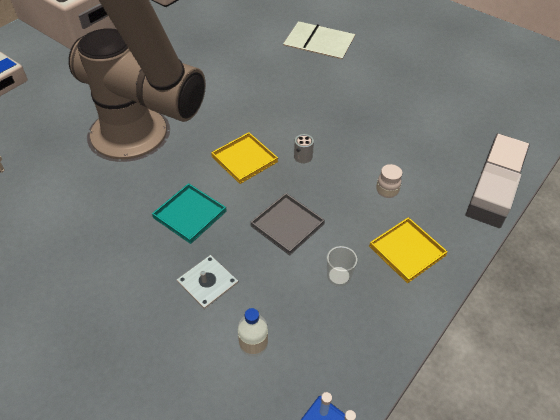

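View pics/side0.png

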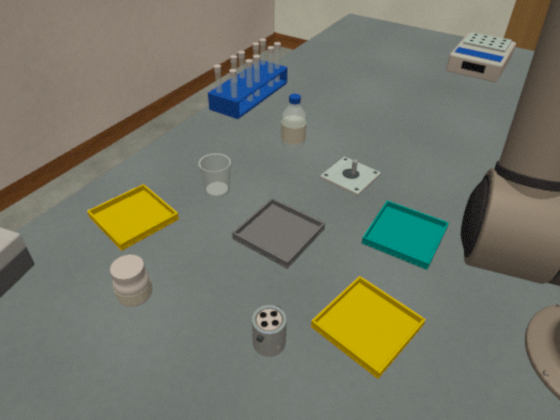

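The scene view shows the bucket at (304,148), the stand at (208,281), the grey tray at (288,223), the beaker at (341,265), the bottle at (253,330) and the jar at (390,180). In the side view the bucket is at (269,330), the stand at (350,175) and the tray at (279,232). There are four tray-like things in the scene view: turquoise (189,213), yellow (245,157), yellow (408,249) and grey (288,223). Only the grey one fits. I'll measure and confirm it in a crop.

```bash
cat > h.py <<'E'
import cv2,numpy as np
from plant import *
from scipy.spatial.transform import Rotation as R
def cam(n,obs=None):
    c=camera_info(n); K=np.array(c["camera_matrix"])
    if n!="wrist": return K,np.array(c["pose"])
    T=np.eye(4); T[:3,:3]=R.from_euler("xyz",obs["tcp_rot"]).as_matrix(); T[:3,3]=obs["tool_pos"]
    return K,T@np.array(c["mount"])
def onplane(c,uv,z):
    K,T=c; uv=np.atleast_2d(uv).astype(float)
    d=(T[:3,:3]@np.linalg.inv(K)@np.c_[uv,np.ones(len(uv))].T).T
    return T[:3,3]+d*((z-T[2,3])/d[:,2])[:,None]
def proj(c,P):
    K,T=c; p=(np.atleast_2d(P)-T[:3,3])@T[:3,:3]@K.T
    return p[:,:2]/p[:,2:]
E
python3 - <<'E'
from h import *
S={}
for n,pix in dict(scene=dict(bucket=(304,139),stand=(208,281),tray=(288,222),beaker=(341,280),bottle=(253,350),jar=(390,174)),side=dict(bucket=(268,318),stand=(350,175),tray=(279,231),beaker=(217,189),bottle=(293,140),jar=(129,266))).items():
    c=cam(n)
    for k,p in pix.items(): print(n,k,onplane(c,p,dict(bucket=62,stand=10,tray=10,jar=70).get(k,0))[0].round(0))
# quads
for n,seeds in dict(scene=dict(stand=(200,270),tray=(288,222)),side=dict(stand=(335,175),tray=(279,231))).items():
    im=cv2.imread(f"pics/{n}0.png"); c=cam(n)
    for k,s in seeds.items():
        g=im.astype(int); hsv=cv2.cvtColor(im,cv2.COLOR_BGR2HSV)
        m=((g.min(2)>150) if k=="stand" else (g[:,:,2]-g[:,:,0]>-3)&(g[:,:,2]<125)).astype(np.uint8)
        m=cv2.morphologyEx(m,cv2.MORPH_OPEN,np.ones((3,3)))
        num,lab,st,ce=cv2.connectedComponentsWithStats(m)
        l=lab[s[1],s[0]]; pts=cv2.findContours((lab==l).astype(np.uint8),0,1)[0][0]
        h=cv2.convexHull(pts); q=cv2.approxPolyDP(h,6,True)[:,0]
        w=onplane(c,q,10 if k=="stand" else 18)
        ctr=w.mean(0); e=np.diff(np.r_[w,w[:1]],axis=0)
        print(n,k,l,q.tolist(),ctr.round(1),np.linalg.norm(e,axis=1).round(),(np.degrees(np.arctan2(e[:,1],e[:,0]))%90).round(1))
a=cv2.imread("pics/scene0.png"); b=cv2.imread("pics/side0.png")
r=lambda i,x,y,w:cv2.resize(i[y:y+w,x:x+w],(400,400),interpolation=3)
cv2.imwrite("pics/crop1.png",np.hstack([r(a,230,110,150),r(b,220,200,150+10)]))
E
```

```text
scene bucket [442. 244.  62.]
scene stand [ 523. -221.   10.]
scene tray [559.  27.  10.]
scene beaker [754. -23.   0.]
scene bottle [ 707. -281.    0.]
scene jar [692. 272.  70.]
side bucket [447. 238.  62.]
side stand [ 519. -217.   10.]
side tray [558.  24.  10.]
side beaker [748. -25.   0.]
side bottle [ 708. -287.    0.]
side jar [688. 278.  70.]
scene stand 9 [[205, 258], [216, 260], [232, 283], [209, 303], [181, 284]] [ 517.1 -213.    10. ] [27. 74. 70. 83. 86.] [26.8 71.8 85.8  2.8  4.6]
scene tray 53 [[281, 194], [324, 219], [291, 254], [250, 226]] [561.   18.1  18. ] [133. 134. 128. 129.] [ 1.3  0.4 88.9  2.6]
side stand 13 [[327, 170], [350, 159], [375, 176], [349, 189]] [ 521.9 -223.7   10. ] [73. 82. 80. 81.] [69.6 68.2 68.6 63.2]
side tray 1 [[559, 0], [559, 419], [14, 419], [0, 335], [0, 189], [273, 32], [350, 17]] [ 712.6 -360.    18. ] [2026.  724.  149.  390. 1091.  348.  981.] [ 6.8 32.2 62.8 56.3  0.3 61.6 46.9]
```

View pics/crop1.png

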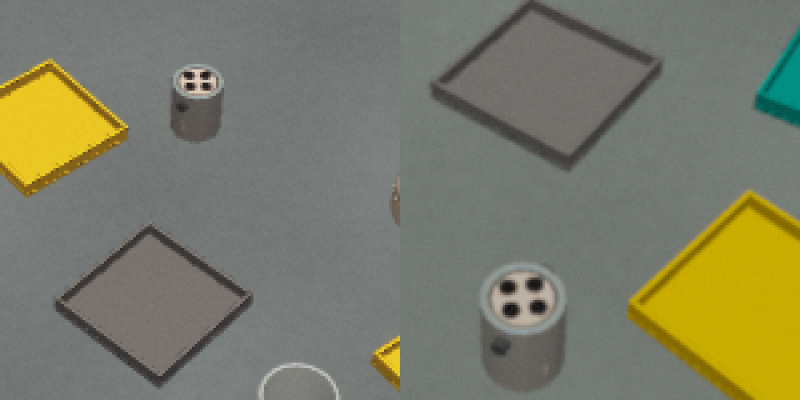

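The crop confirms the grey tray, centred near (560,25). The bucket, near (444,241), has one pin visible in each view: scene pixel (298,150) and side pixel (260,338). Next I'll get the pin directions and plan the approach.

Run:
```python
from h import *
o=get_obs(); Rm=R.from_euler("xyz",o["tcp_rot"]).as_matrix(); print(Rm.round(3))
b=np.array([444.5,241])
for n,p in(("scene",(298,150)),("side",(260,338))):
    w=onplane(cam(n),p,50)[0]; d=w[:2]-b; print(n,w.round(1),d,np.linalg.norm(d),np.degrees(np.arctan2(d[1],d[0])))
```

```text
[[-0.     0.939  0.343]
 [ 0.001  0.343 -0.939]
 [-1.     0.    -0.001]]
scene [448.2 210.2  50. ] [  3.73985178 -30.76566551] 30.992138776105975 -83.06917164661053
side [442.7 266.1  50. ] [-1.84536566 25.09908167] 25.16682886595798 94.20500495019631
```

{"fn": "carry_out", "kwargs": {"rows": [[35,28,0,6],[70,56,0,12],[105,84,0,19],[140,112,0,26],[175,140,0,33],[210,168,0,40],[245,196,0,47],[280,224,0,54],[310,250,0,61],[330,265,0,68],[341,274,0,75],[341,274,0,75],[341,274,0,75]], "hand": 91}}

```text
time: 1.23
tool_pos: [521.2, -218.0, 225.6]
tcp_rot: [2.895, 1.568, 2.983]
contact_force: [0.0, -0.6, -0.9]
grip_width: 91.0
```

Run:
```python
from h import *
o=get_obs(); print(o["time"],o["tool_pos"],o["tcp_rot"],o["joint_positions"])
im=capture("wrist"); cv2.imwrite("pics/w1.png",im[:,:,::-1])
np.save("o1.npy",np.r_[o["tool_pos"],o["tcp_rot"]])
```

```text
1.2333 [ 521.18775887 -217.99504991  225.58554286] [2.89461255 1.5684743  2.98347812] [-5.31322859e-01  4.17697632e-01  1.41137769e+00 -8.75168493e-04
  1.31467961e+00 -6.19965809e-01]
```

View pics/w1.png

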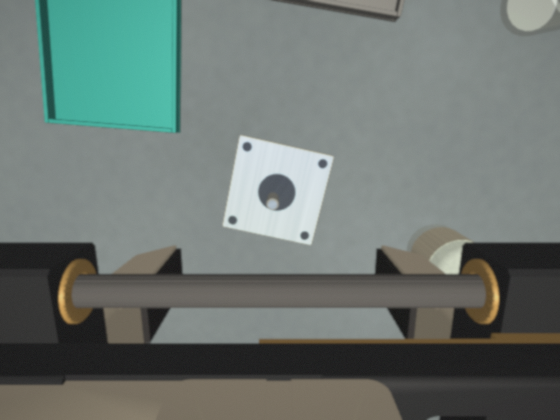

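The wrist view shows the plate with corners near (240,137), (333,156), (312,244) and (223,227). The disc is at (276,191) and the post tip at about (272,204).

Run:
```python
from h import *
a=np.load("o1.npy"); c=cam("wrist",dict(tool_pos=a[:3],tcp_rot=a[3:]))
im=cv2.imread("pics/w1.png")
m=np.zeros(im.shape[:2],np.uint8); m[120:255,210:345]=(im.min(2)>165)[120:255,210:345]
h=cv2.convexHull(cv2.findNonZero(m)); r=cv2.minAreaRect(h); q=cv2.boxPoints(r)
w=onplane(c,q,10); e=np.diff(np.r_[w,w[:1]],axis=0)
print("plate",r,w.mean(0).round(1),np.linalg.norm(e,axis=1).round(1),np.degrees(np.arctan2(e[:,1],e[:,0]))%90)
print("proj centre", proj(c,w.mean(0)))
print("tip",onplane(c,(272,204),44))
cr=im[165:220,245:310]; cv2.imwrite("pics/c2.png",cv2.resize(cr,None,fx=10,fy=10,interpolation=3))
```

```text
plate ((276.4059143066406, 190.42352294921875), (96.42557525634766, 93.06316375732422), 12.528807640075684) [ 518.4 -223.3   10. ] [ 99.3  98.9 100.7 105.4] [80.83223391 82.79536639 84.527191   82.02124816]
proj centre [[276.4128409  191.92897123]]
tip [[ 514.89836644 -229.22434021   44.        ]]
```

View pics/c2.png

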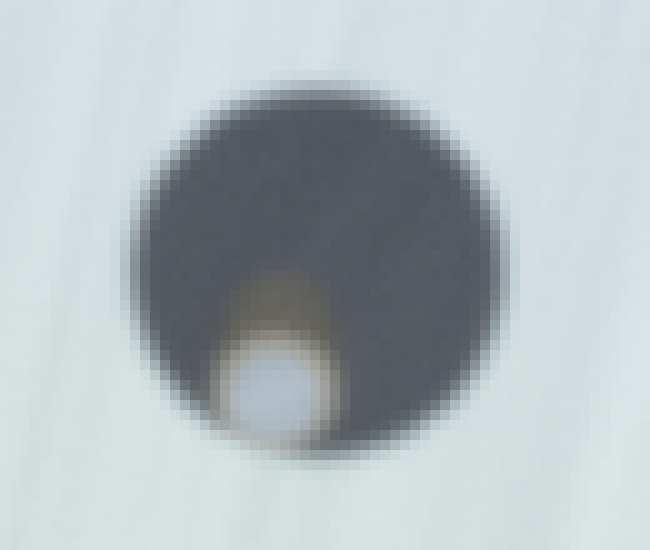

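{"fn": "carry_out", "kwargs": {"rows": [[-7,36,0,0],[-14,72,0,0],[-20,108,0,0],[-26,144,0,0],[-32,180,0,0],[-38,216,0,0],[-44,252,0,0],[-50,288,0,0],[-56,324,0,0],[-62,360,0,0],[-70,396,0,0],[-77,430,0,0],[-77,433,0,0],[-77,433,0,0]]}}

```text
time: 2.45
tool_pos: [443.0, 214.2, 225.8]
tcp_rot: [3.118, 1.568, -3.079]
contact_force: [-0.1, -1.3, 0.9]
grip_width: 91.0
```

Run:
```python
from h import *
o=get_obs(); print(o["time"],o["tool_pos"],o["tcp_rot"],o["joint_positions"])
im=capture("wrist"); cv2.imwrite("pics/w2.png",im[:,:,::-1])
np.save("o2.npy",np.r_[o["tool_pos"],o["tcp_rot"]])
c=cam("wrist",o); p=proj(c,[444.5,241,62])[0]; print(p)
x,y=(p-60).astype(int); cv2.imwrite("pics/c3.png",cv2.resize(im[y:y+120,x:x+120,::-1],(600,600),interpolation=3)); print(x,y)
```

```text
2.45 [443.04508239 214.21907504 225.77642575] [ 3.11759411  1.56840474 -3.07883009] [2.94136008e-01 2.83997501e-01 1.61090384e+00 5.78095587e-04
 1.24901921e+00 2.07191439e-01]
[283.75788415 167.71085921]
223 107
```

View pics/c3.png

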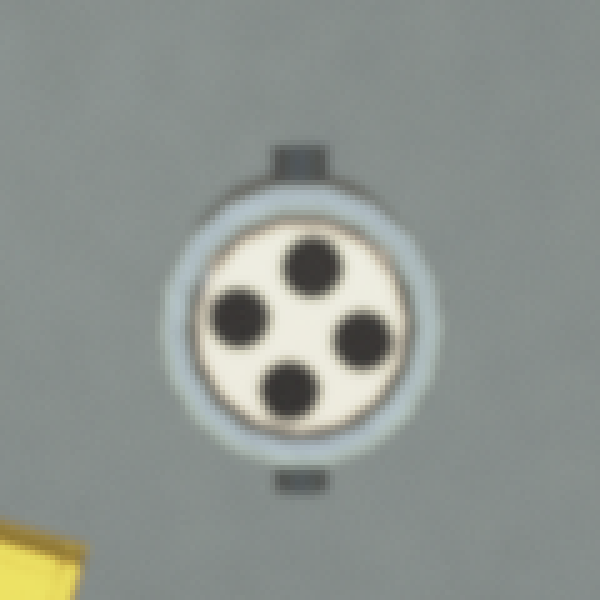

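The pins at crop (300,163) and (301,482) run straight up the picture, so the jaw axis is already aligned with the bucket's x. The rim centre is at crop (301,323).

Run:
```python
from h import *
a=np.load("o2.npy"); o=dict(tool_pos=a[:3],tcp_rot=a[3:]); c=cam("wrist",o)
print("rim",onplane(c,(282.8,171.1),62), onplane(c,[(223+59.5,107+32.1),(223+59.7,107+95.9)],50))
print(R.from_euler("xyz",a[3:]).as_matrix().round(4))
```

```text
rim [[443.91733478 237.89525598  62.        ]] [[441.2703764  265.46777639  50.        ]
 [446.79897642 206.15942567  50.        ]]
[[-2.400e-03 -8.670e-02  9.962e-01]
 [-2.000e-04  9.962e-01  8.670e-02]
 [-1.000e+00  1.000e-04 -2.400e-03]]
```

{"fn": "carry_out", "kwargs": {"rows": [[1,24,-30,0],[1,24,-65,0],[1,24,-100,0],[1,24,-130,0],[1,24,-155,0],[1,24,-175,0],[1,24,-188,0],[1,24,-194,0],[1,24,-194,0],[1,24,-194,0]]}}

```text
time: 3.33
tool_pos: [445.2, 236.0, 32.2]
tcp_rot: [-2.944, 1.569, -2.86]
contact_force: [-0.2, 0.5, -0.7]
grip_width: 91.2
```

{"fn": "carry_out", "kwargs": {"rows": [[0,0,0,0],[0,0,0,0],[0,0,0,0],[0,0,0,0],[0,0,0,0],[0,0,0,0],[0,0,0,0],[0,0,0,0],[0,0,0,0],[0,0,0,0]], "hand": 40}}

```text
time: 4.17
tool_pos: [445.1, 236.1, 32.3]
tcp_rot: [-2.976, 1.569, -2.892]
contact_force: [-1.3, 0.6, 2.5]
grip_width: 50.5
```

{"fn": "carry_out", "kwargs": {"rows": [[0,0,15,0],[0,0,40,0],[0,0,70,0],[0,0,90,0],[5,-30,100,0],[10,-64,100,0],[15,-100,100,0],[20,-136,100,0],[26,-172,100,0],[32,-208,100,0],[38,-244,100,0],[44,-280,100,0],[50,-316,100,0],[55,-352,100,0],[60,-388,95,0],[65,-424,85,0],[69,-452,72,0],[70,-467,65,0],[70,-467,62,0],[70,-467,62,0]]}}

```text
time: 5.83
tool_pos: [513.9, -230.4, 92.6]
tcp_rot: [2.71, 1.565, 2.792]
contact_force: [0.2, 0.1, -3.6]
grip_width: 50.2
```

{"fn": "carry_out", "kwargs": {"rows": [[0,0,0,0],[0,0,0,0],[0,0,0,0]]}}

```text
time: 6.08
tool_pos: [514.1, -229.2, 93.1]
tcp_rot: [2.69, 1.565, 2.774]
contact_force: [-0.2, 1.0, -3.7]
grip_width: 50.4
```

Run:
```python
from h import *
o=get_obs(); print(o)
a=capture("scene");b=capture("side")
r=lambda i,x,y,w:cv2.resize(i[y:y+w,x:x+w],(400,400),interpolation=3)
ps=proj(cam("scene"),[515,-229,50])[0].astype(int);pd=proj(cam("side"),[515,-229,50])[0].astype(int)
print(ps,pd)
cv2.imwrite("pics/c4.png",np.hstack([r(a,ps[0]-50,ps[1]-50,100),r(b,pd[0]-50,pd[1]-50,100)])[:,:,::-1])
```

```text
{'time': 6.0833, 'joint_positions': array([-5.54964870e-01,  5.49548731e-01,  1.58929133e+00, -1.17677912e-03,
        1.00800486e+00, -6.37979376e-01]), 'dq': array([-0.00442471, -0.00172588, -0.00568695, -0.00333693, -0.00188032,
       -0.00215573]), 'tau': array([-2.28385376e-01, -5.11948907e+01, -2.14243305e+01,  2.65004399e-02,
        1.36263706e-01,  6.31939271e-03]), 'tool_pos': array([ 514.07934727, -229.18879378,   93.07466258]), 'tcp_rot': array([2.69027002, 1.5654509 , 2.77391501]), 'contact_force': array([-0.24479184,  1.0406236 , -3.66386306]), 'moment': array([-0.00231043, -0.17521082,  0.04197246]), 'grip_width': 50.352918285472384}
[201 271] [356 158]
```

View pics/c4.png

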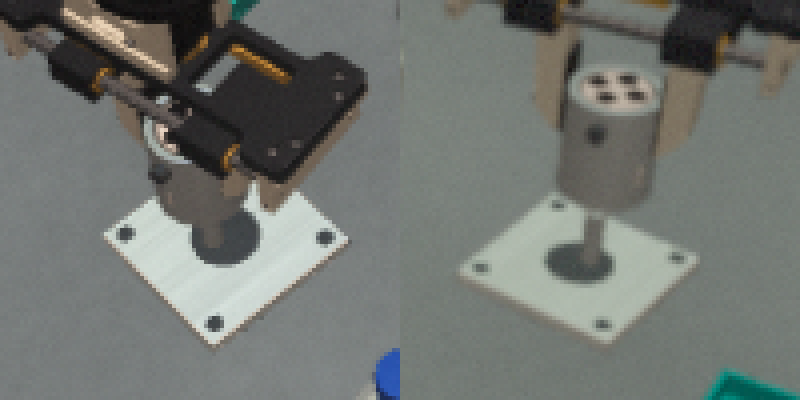

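Run:
```python
from h import *
for n in("scene","side"):
    c=cam(n); org=dict(scene=(151,221),side=(306,108))[n]; off=0 if n=="scene" else 400
    f=lambda P:((proj(c,P)-org)*4+[off,0]).round(1).tolist()
    print(n,"post z10,25,44",f([[514.8,-229,z] for z in(10,25,44)]),"bucket axis z61,80,123",f([[514.1,-227.4,z] for z in(61,80,123)]))
    print("  +1mm x, +1mm y crop px",np.array(f([[515.8,-229,50],[514.8,-228,50]]))-f([514.8,-229,50]))
```

```text
scene post z10,25,44 [[208.0, 241.4], [205.4, 227.2], [202.0, 208.7]] bucket axis z61,80,123 [[199.9, 189.3], [196.4, 169.9], [188.0, 124.3]]
  +1mm x, +1mm y crop px [[ 1.3  1. ]
 [ 1.2 -1.2]]
side post z10,25,44 [[592.0, 260.0], [595.3, 238.5], [599.5, 210.7]] bucket axis z61,80,123 [[603.3, 187.0], [607.8, 157.8], [618.2, 89.0]]
  +1mm x, +1mm y crop px [[-1.7 -0.5]
 [-0.8  0.9]]
```

{"fn": "carry_out", "kwargs": {"rows": [[1,-2,-4,0],[1,-2,-8,0],[1,-2,-11,0],[1,-2,-12,0],[1,-2,-12,0],[1,-2,-12,0]]}}

```text
time: 6.68
tool_pos: [515.1, -231.6, 81.0]
tcp_rot: [2.71, 1.566, 2.794]
contact_force: [-0.3, -0.2, -3.4]
grip_width: 50.6
```

{"fn": "carry_out", "kwargs": {"rows": [[0,0,-1,0],[0,0,-2,0],[0,0,-3,0],[0,0,-4,0],[0,0,-5,0],[0,0,-5,0]]}}

```text
time: 7.18
tool_pos: [515.0, -231.5, 75.8]
tcp_rot: [2.699, 1.565, 2.782]
contact_force: [0.8, 0.3, -3.4]
grip_width: 50.4
```

{"fn": "carry_out", "kwargs": {"rows": [[0,0,-1,0],[0,0,-1,0],[0,0,-2,0],[0,0,-2,0],[0,0,-2,0]]}}

```text
time: 7.6
tool_pos: [515.0, -231.5, 73.7]
tcp_rot: [2.69, 1.565, 2.774]
contact_force: [-0.1, 0.1, -3.5]
grip_width: 50.2
```

{"fn": "carry_out", "kwargs": {"rows": [[0,0,-1,0],[0,0,-1,0],[0,0,-2,0],[0,0,-2,0],[0,0,-2,0]]}}

```text
time: 8.02
tool_pos: [515.0, -231.5, 71.7]
tcp_rot: [2.686, 1.565, 2.77]
contact_force: [-0.6, 1.0, -3.6]
grip_width: 50.7
```

The underside is now about 4 mm below the post tip with no force, so the post is in the hole. Pressing on gently.

{"fn": "carry_out", "kwargs": {"rows": [[0,0,-1,0],[0,0,-2,0],[0,0,-3,0],[0,0,-3,0],[0,0,-3,0]]}}

```text
time: 8.43
tool_pos: [515.0, -231.4, 68.5]
tcp_rot: [2.668, 1.565, 2.751]
contact_force: [0.0, 0.3, -4.2]
grip_width: 50.1
```

{"fn": "carry_out", "kwargs": {"rows": [[0,0,-1,0],[0,0,-1,0],[0,0,-2,0],[0,0,-2,0],[0,0,-2,0]]}}

```text
time: 8.85
tool_pos: [515.1, -231.5, 66.6]
tcp_rot: [2.683, 1.565, 2.766]
contact_force: [1.2, 1.0, -3.2]
grip_width: 50.2
```

{"fn": "carry_out", "kwargs": {"rows": [[0,0,-1,0],[0,0,-1,0],[0,0,-2,0],[0,0,-2,0],[0,0,-2,0]]}}

```text
time: 9.27
tool_pos: [515.3, -231.7, 66.3]
tcp_rot: [2.767, 1.566, 2.85]
contact_force: [-3.2, 1.8, 10.5]
grip_width: 50.5
```

{"fn": "carry_out", "kwargs": {"rows": [[0,0,-1,0],[0,0,-1,0],[0,0,-2,0],[0,0,-2,0],[0,0,-2,0]]}}

```text
time: 9.68
tool_pos: [515.4, -231.8, 65.9]
tcp_rot: [2.919, 1.567, 3.003]
contact_force: [-4.3, 2.2, 10.7]
grip_width: 50.5
```

{"fn": "carry_out", "kwargs": {"rows": [[0,0,-1,0],[0,0,-2,0],[0,0,-3,0],[0,0,-3,0],[0,0,-3,0]]}}

```text
time: 10.1
tool_pos: [515.9, -232.0, 65.0]
tcp_rot: [-2.854, 1.569, -2.77]
contact_force: [-3.0, 1.8, 14.8]
grip_width: 50.6
```

{"fn": "carry_out", "kwargs": {"rows": [[0,0,-2,0],[0,0,-3,0],[0,0,-3,0],[0,0,-3,0]]}}

```text
time: 10.43
tool_pos: [516.1, -231.9, 64.2]
tcp_rot: [-1.872, 1.57, -1.788]
contact_force: [-4.2, 3.2, 15.4]
grip_width: 50.4
```

{"fn": "carry_out", "kwargs": {"rows": [[-0.5,0.3,-2,0],[-1,0.5,-3,0],[-1,0.5,-4,0],[-1,0.5,-4,0],[-1,0.5,-4,0],[-1,0.5,-4,0]]}}

```text
time: 10.93
tool_pos: [515.8, -231.8, 62.6]
tcp_rot: [-0.957, 1.567, -0.874]
contact_force: [-3.0, 2.5, 16.2]
grip_width: 50.3
```

Run:
```python
from h import *
o=get_obs(); print(o["contact_force"],o["moment"])
b=capture("side");a=capture("scene")
r=lambda i,x,y,w:cv2.resize(i[y:y+w,x:x+w],(400,400),interpolation=3)
cv2.imwrite("pics/c5.png",np.hstack([r(a,151,221,100),r(b,306,108,100)])[:,:,::-1])
```

```text
[-2.96807304  2.46043518 16.16819187] [ 0.55675841  0.58860177 -0.00546508]
```

View pics/c5.png

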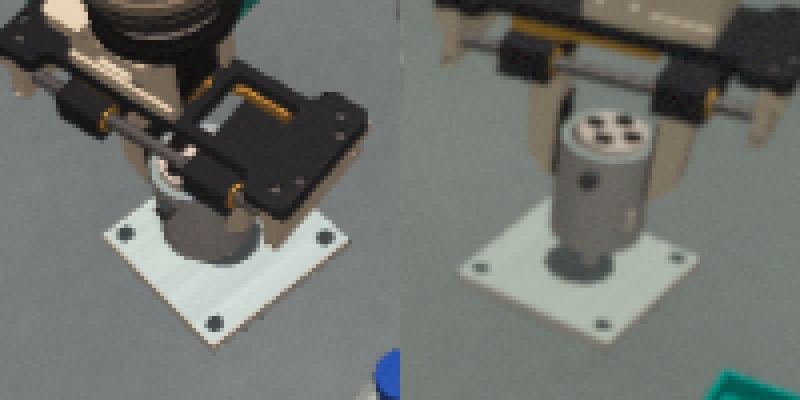

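{"fn": "carry_out", "kwargs": {"rows": [[0,0,-2,0],[0,0,-3,0],[0,0,-4,0],[0,0,-5,0],[0,0,-5,0],[0,0,-5,0],[0,0,-5,0]]}}

```text
time: 11.62
tool_pos: [516.0, -231.9, 59.6]
tcp_rot: [-0.895, 1.566, -0.811]
contact_force: [-3.7, 2.4, 14.8]
grip_width: 50.2
```

{"fn": "carry_out", "kwargs": {"rows": [[0,0,-2,0],[0,0,-3,0],[0,0,-4,0],[0,0,-5,0],[0,0,-5,0],[0,0,-5,0],[0,0,-5,0]]}}

```text
time: 12.2
tool_pos: [515.9, -231.9, 56.4]
tcp_rot: [-0.881, 1.565, -0.797]
contact_force: [-4.0, 2.7, 13.3]
grip_width: 50.3
```

{"fn": "carry_out", "kwargs": {"rows": [[0,0,-2,0],[0,0,-3,0],[0,0,-4,0],[0,0,-5,0],[0,0,-5,0],[0,0,-5,0],[0,0,-5,0]]}}

```text
time: 12.78
tool_pos: [515.5, -231.7, 52.7]
tcp_rot: [-0.946, 1.566, -0.862]
contact_force: [-4.2, 1.6, 10.8]
grip_width: 50.4
```

{"fn": "carry_out", "kwargs": {"rows": [[0,0,-2,0],[0,0,-3,0],[0,0,-4,0],[0,0,-5,0],[0,0,-5,0],[0,0,-5,0]]}}

```text
time: 13.28
tool_pos: [515.4, -231.6, 47.2]
tcp_rot: [-0.964, 1.566, -0.88]
contact_force: [0.0, 0.7, -2.8]
grip_width: 50.4
```

{"fn": "carry_out", "kwargs": {"rows": [[0,0,-2,0],[0,0,-3,0],[0,0,-4,0],[0,0,-4,0],[0,0,-4,0]]}}

```text
time: 13.7
tool_pos: [515.3, -231.5, 43.0]
tcp_rot: [-1.007, 1.567, -0.923]
contact_force: [0.4, 0.7, -2.4]
grip_width: 50.4
```

{"fn": "carry_out", "kwargs": {"rows": [[0,0,-1,0],[0,0,-2,0],[0,0,-3,0],[0,0,-3,0],[0,0,-3,0]]}}

```text
time: 14.12
tool_pos: [515.4, -231.7, 42.3]
tcp_rot: [-0.977, 1.565, -0.893]
contact_force: [-5.0, 3.2, 15.1]
grip_width: 50.4
```

{"fn": "carry_out", "kwargs": {"rows": [[0,0,-2,0],[0,0,-3,0],[0,0,-3,0],[0,0,-3,0]]}}

```text
time: 14.45
tool_pos: [515.5, -231.8, 42.2]
tcp_rot: [-0.956, 1.564, -0.871]
contact_force: [-6.4, 4.6, 20.3]
grip_width: 50.6
```

{"fn": "carry_out", "kwargs": {"rows": [[0,0,0,0],[0,0,0,0],[0,0,0,0]]}}

```text
time: 14.7
tool_pos: [515.7, -231.8, 42.3]
tcp_rot: [-0.911, 1.563, -0.826]
contact_force: [-0.3, 1.6, 4.0]
grip_width: 50.3
```

{"fn": "carry_out", "kwargs": {"rows": [[0,0,0,0],[0,0,0,0],[0,0,0,0],[0,0,0,0],[0,0,0,0],[0,0,0,0],[0,0,0,0]], "hand": 75}}

```text
time: 15.28
tool_pos: [515.7, -231.8, 42.3]
tcp_rot: [-0.915, 1.563, -0.83]
contact_force: [0.4, -0.7, -0.7]
grip_width: 75.3
```

Run:
```python
from h import *
o=get_obs(); print(o["contact_force"],o["tool_pos"])
b=capture("side");a=capture("scene")
r=lambda i,x,y,w:cv2.resize(i[y:y+w,x:x+w],(400,400),interpolation=3)
cv2.imwrite("pics/c6.png",np.hstack([r(a,151,221,100),r(b,306,108,100)])[:,:,::-1])
```

```text
[ 0.37173804 -0.68733842 -0.73023267] [ 515.72080218 -231.83131878   42.27692702]
```

View pics/c6.png

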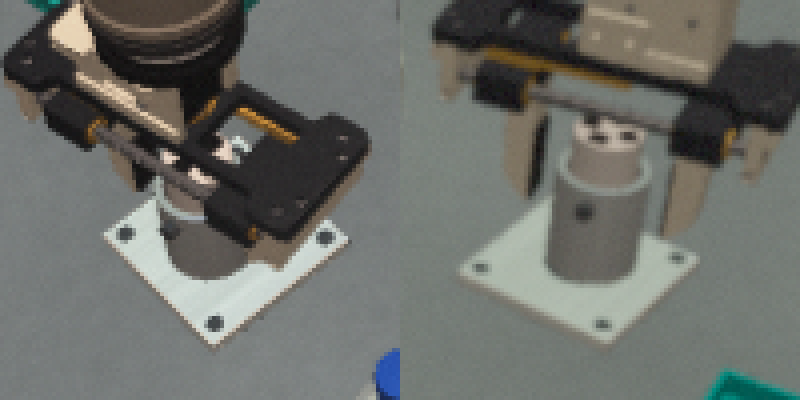

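The bucket is flat on the plate and the adapter stands about 24 mm above the rim. Next I'll raise the open fingers so the tips sit just above the rim, then grip the adapter.

{"fn": "carry_out", "kwargs": {"rows": [[0,0,12,0],[0,1,24,0],[0,2,31,0],[0,2,32.5,0],[0,2,32.5,0],[0,2,32.5,0]]}}

```text
time: 15.88
tool_pos: [515.5, -229.7, 74.4]
tcp_rot: [-0.936, 1.564, -0.851]
contact_force: [0.4, -0.4, -0.3]
grip_width: 75.2
```

{"fn": "carry_out", "kwargs": {"rows": [[0,0,0,0],[0,0,0,0],[0,0,0,0],[0,0,0,0],[0,0,0,0],[0,0,0,0],[0,0,0,0],[0,0,0,0]], "hand": 25}}

```text
time: 16.55
tool_pos: [515.4, -229.7, 74.4]
tcp_rot: [-0.944, 1.564, -0.859]
contact_force: [0.9, 0.1, -0.7]
grip_width: 36.4
```

{"fn": "carry_out", "kwargs": {"rows": [[0,0,2,0],[0,0,5,0],[0,0,9,0],[0,0,14,0],[0,0,20,0],[0,0,27,0],[0,0,34,0],[0,0,40,0],[0,0,46,0],[0,0,50,0],[0,0,50,0]]}}

```text
time: 17.47
tool_pos: [515.9, -229.9, 125.5]
tcp_rot: [-0.872, 1.562, -0.787]
contact_force: [0.4, -0.6, -0.6]
grip_width: 36.7
```

Run:
```python
from h import *
o=get_obs(); print(o["contact_force"],o["tool_pos"])
b=capture("side");a=capture("scene")
r=lambda i,x,y,w:cv2.resize(i[y:y+w,x:x+w],(400,400),interpolation=3)
cv2.imwrite("pics/c7.png",np.hstack([r(a,141,191,120),r(b,296,78,120)])[:,:,::-1])
```

```text
[ 0.39814507 -0.64296328 -0.64697439] [ 515.91501807 -229.91174295  125.52395736]
```

View pics/c7.png

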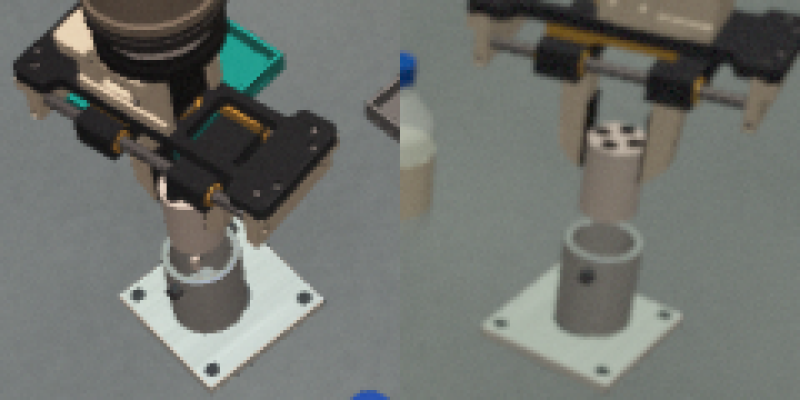

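{"fn": "carry_out", "kwargs": {"rows": [[3,20,0,0],[8,50,0,0],[14,85,0,0],[20,120,0,0],[26,155,0,0],[32,190,0,0],[38,220,-10,0],[42,245,-25,0],[43,254,-45,0],[43,254,-60,0],[43,254,-74,0],[43,254,-84,0],[43,254,-87,0],[43,254,-87,0],[43,254,-87,0]]}}

```text
time: 18.82
tool_pos: [558.7, 24.1, 37.8]
tcp_rot: [-0.892, 1.564, -0.807]
contact_force: [-0.1, 0.5, -0.6]
grip_width: 36.4
```

{"fn": "carry_out", "kwargs": {"rows": [[0,0,-1,0],[0,0,-2,0],[0,0,-2,0],[0,0,-2,0]]}}

```text
time: 19.15
tool_pos: [558.9, 24.0, 36.1]
tcp_rot: [-0.838, 1.563, -0.754]
contact_force: [-0.0, 0.4, -0.2]
grip_width: 36.5
```

{"fn": "carry_out", "kwargs": {"rows": [[0,0,-1,0],[0,0,-1,0],[0,0,-1,0],[0,0,-1,0]]}}

```text
time: 19.48
tool_pos: [558.9, 24.0, 35.2]
tcp_rot: [-0.834, 1.563, -0.749]
contact_force: [-0.6, -0.5, -1.1]
grip_width: 36.1
```

{"fn": "carry_out", "kwargs": {"rows": [[0,0,-1,0],[0,0,-1,0],[0,0,-1,0],[0,0,-1,0]]}}

```text
time: 19.82
tool_pos: [559.1, 24.0, 34.4]
tcp_rot: [-0.796, 1.563, -0.712]
contact_force: [-0.1, 0.7, 2.6]
grip_width: 35.8
```

Contact with the tray floor is showing (+2.6 N at TCP z 34.4, as predicted). Release and retreat straight up.

{"fn": "carry_out", "kwargs": {"rows": [[0,0,0,0],[0,0,0,0],[0,0,0,0],[0,0,0,0],[0,0,0,0],[0,0,0,0],[0,0,0,0]], "hand": 75}}

```text
time: 20.4
tool_pos: [559.1, 24.0, 34.4]
tcp_rot: [-0.803, 1.563, -0.718]
contact_force: [0.0, -0.2, -0.4]
grip_width: 74.0
```

{"fn": "carry_out", "kwargs": {"rows": [[0,0,10,0],[0,0,30,0],[0,0,60,0],[0,0,90,0],[0,0,120,0],[-10,-20,150,0],[-30,-50,160,0],[-50,-80,160,0],[-50,-110,160,0],[-50,-110,160,0]]}}

```text
time: 21.23
tool_pos: [508.6, -90.2, 195.9]
tcp_rot: [-0.855, 1.56, -0.774]
contact_force: [0.3, -0.8, 0.4]
grip_width: 75.1
```

Run:
```python
from h import *
o=get_obs(); print(o["time"],o["contact_force"],o["tool_pos"])
b=capture("side");a=capture("scene")
cv2.imwrite("pics/c8.png",np.hstack([cv2.resize(a[160:340,160:380],(400,327),interpolation=3),cv2.resize(b[100:280,190:410],(400,327),interpolation=3)])[:,:,::-1])
```

```text
21.2333 [ 0.2718634  -0.83850753  0.36177131] [508.55305257 -90.22681647 195.88365756]
```

View pics/c8.png

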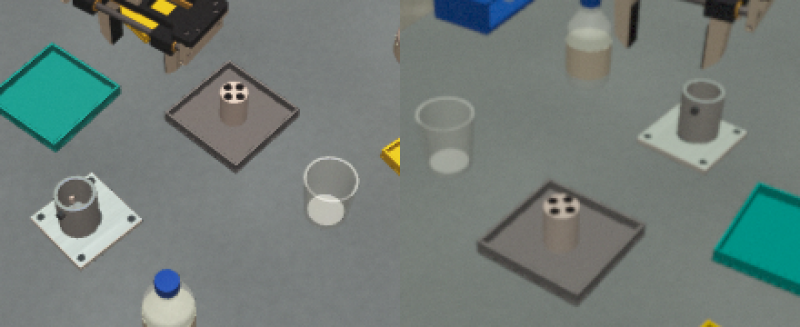

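The adapter stands upright near the middle of the grey tray. The bucket sits on the plate over the post, and the bottle and beaker have not moved.

```bash
python3 -c "
from plant import *
print(close_job())"
```

```text
the job is handed in; nothing more can be done
None
```

The bucket is fully home on the ejector stand, and the adapter stands upright in the grey tray. I handed the job in at about 21 s of the 72 s allowed; the interface gives no verdict.

- **Pressing home:** I found the post in the wrist camera, about 7 mm off the plate's centre. The hole went over it at the first try with no contact force. The highest stand load in the readings was about 24 N against the 50 N limit; force is only read at the end of each move, so brief peaks would not show. The bucket stopped at TCP z 42.3 mm, the height expected for fully home, and more pressing did not move it.
- **Adapter:** It came out with the bucket staying put, and it touched the tray floor at the predicted height.
- **Final pictures:** The adapter is upright near the tray's centre, and the bucket is upright on the plate. The gripper is clear, and the bottle and beaker are unmoved. The jar was outside the last crop, but the arm never went near it.
- **Small disagreements:** The post met the adapter about 2 mm lower than I calculated. The grip-width reading was 1.5 mm under the true diameters. The camera positions from different views differed by a few millimetres. None of these affected the result.

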